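# Unplug a charged battery pack and tray it

## Task

Pull the battery pack straight out of its charger dock (a sprung catch holds it), lay it flat on one of its broad faces on the black rubber mat and let go of it there. Then pick it up again and lay it flat in the pocket of the empty tray, right down on the tray's floor; do not drop it on the way, and leave the other pack in its tray.

Things in the scene. Friction and masses are not known exactly. Their poses are not given: they have to be found in the camera images.
- pack: Battery pack to move, 0.2 kg, light grey with a black end cap, upright in a dock. Along its z, 110 mm: black plug tongue z 0 to 25 mm (20 in x, 36 in y, a catch groove in each y face), then grey body z 25 to 110 mm (30 in x, 50 in y). Origin: centre of the tongue's end face, 12 mm above the table while plugged in; z points to the capped end (up while plugged in). Broad faces look along x.
- pack_mid (a point): Middle of the pack, 55 mm from the tongue's end along the pack's z; its axes are the pack's.
- dock: Black charger dock holding the pack, fixed, 100 (x) by 130 (y) by 36 mm high; origin: centre of its underside, on the table. Socket in the middle of its top, 23 (x) by 39 mm (y), floor 12 mm above the table. Sprung rollers at the socket's two y sides sit in the tongue's grooves: pulling straight up takes 10 to 15 N. A like dock without a pack stands elsewhere.
- mat: Black rubber mat, fixed flat on the table, 200 mm (x) by 160 mm (y), 3 mm thick. Origin: centre of its underside.
- tray: Empty white tray, fixed, 130 (x) by 110 mm (y); origin: centre of its underside, on the table. Floor 4 mm thick. Pocket 122 (x) by 60 mm (y) about the origin: end walls at x +-63 mm, 30 mm high; corner ribs 22 mm high, 4 thick, at y +-32 mm, |x| 39 to 61 mm; between the ribs the long sides are open for fingers. The pack lies along x, either way round, either face up.
- other_pack: Another pack of the same kind, lying flat in the other (full) white tray: leave it there. Origin and axes as for the pack to move.
There are look-alikes about, which are no part of the job. What is shaped like the pack but green is not meant. What is shaped like the dock but red is not meant.

How it is judged:
By the outcome, as a careful person would: the job done as asked, in the order asked, and still so for the second after the job is handed in, with the robot touching nothing.
It also fails if it takes over 51 s, if anything falls off the work surface, if the arm or the gripper's body presses on something with over 40 N, if the wrist force passes 120 N, or if a joint passes its speed limit or range.

## Robot

A 7-joint arm with a two-finger parallel gripper is mounted at the origin on the work surface. World frame = base frame: x ahead of the robot, y to its left, z up, the work surface at z = 0. Lengths are in m, angles in rad, forces in N, time in s.
With the tool pointing down it reaches from about 0.425 to 0.975 m from the base axis. Payload 16.7 kg.
Tool frame: the origin (TCP) lies at the centre of the arm's flange, where the gripper is bolted on; the fingertips stand 173 mm ahead of it and the grasp point (between the pads) lies 155 mm ahead of it; z points along the fingers, x is the direction in which the jaws open and shut, and the axes are right-handed (so a half turn about z gives the same grasp; the last joint's range is limited). The gripper opens to 85 mm and grips with 20 to 120 N. Pads are 22 mm wide; open, the fingers measure 114 mm over their backs; the gripper's body (76 mm by 85 mm) begins 54 mm behind the grasp point. The pads swing forward as they close: fully open they stand 13 mm farther back than shut.
Start: joints at [-1.413, 0.426, 0.074, 1.606, -0.034, 1.111, -0.067], TCP at [0.204, 0.643, 0.405] pointing down, gripper open.
Joint ranges: [-2.85, 2.85], [-0.5, 2.14], [-1.23, 1.37], [0.21, 2.46], [-1.02, 4.16], [0.16, 2.05], [-2.73, 2.73]. Speed limits (rad/s): [1.89, 1.89, 2.39, 2.39, 3.01, 3.01, 3.01].

## Interface

Orientations are given as a 3x3 rotation matrix whose columns are the frame's x, y, z axes.
In Python, from plant import monitor, cams, arm gives the robot as it stands.
- The arm moves only by the tool send_rows, never from a script. Its argument "moves" is a list of rows, each an object of numbers: "tx", "ty", "tz": the shift along the tool's x, y, z in units of 30 mm (1.0 is 30 mm); "wx", "wy", "wz": the turn, a rotation vector about the tool's x, y, z in units of 5 degrees (1.0 is 5 degrees); "hand": the gripper's target within -1 to 1 (shut at 1, half-way at 0, fully open at -1). A call has 1 to 10 rows; each row is the pose to reach, as a shift and turn from the pose commanded when the call began, along the tool's axes at that moment; what a row does not reach only later rows make up. A row lasts 1/10 s, in which the tool goes at most 50 mm and 8.59 degrees, less where a joint would pass 70% of its speed; a pose out of reach is approached as far as the arm can. A call with a gripper value outside its range is refused whole. The fingers move at their own pace and stop on an object; "newtons" is the grip in N (left out, the last holds). Time passes only in rows, so rows that repeat a pose let the fingers close. It gives the time, the measured TCP pose, the force and the opening at its end, in the units of the state.
- monitor.observe(): the state, without advancing time (a new reading comes with each control period).
- cams.read_camera(name): name is "scene" or "side" or "wrist"; returns (picture, depth): 400x640x3 uint8, red, green, blue; 400x640 float32, m along the optical axis (not along the pixel's ray), 0 where there is no reading.
- cams.get_calibration(name): a dict with "vertical_fov" (degrees; the focal length in pixels is half the picture's height over the tangent of half this angle, whatever the lens; pixels are square), "cx", "cy" (the principal point, pixels), "R" (3x3) and "t" (3): a world point X has camera coordinates R X + t; the wrist camera has in their place "T_tool_cam" (4x4, takes a point from camera to tool coordinates, whose origin is the TCP and whose axes are the tool frame's). Camera axes: x right, y down, z forward; pixel columns grow to the right and rows downward; lengths in m; the calibration is good to about 2 mm. A picture is of the moment at which its call begins: read the wrist's pose just before it. get_calibration takes no time and is no camera call.
- arm.hand_in(): hands the job in, once; it reports no verdict.
The state is a dict: "t": time; "joints": joint angles; "joint_velocities": joint speeds; "effort": joint torques, N m; "tool_pos": TCP position; "eef_rot": TCP orientation; "wrist_force": force on the tool from outside, world axes, zero at the start; "wrist_torque": the same for the moment, N m; "width": finger opening in m.
Only numpy, scipy, OpenCV 4.12 (cv2) and the standard library are available. Lean on these libraries where they do the work, as an engineer would, in place of code of your own. Each camera call takes 0.05 s, during which the arm holds its last target. There are 200 camera calls.

## Working session

There is one attempt and no reset: what is moved stays moved. The work goes in short steps, Python scripts to look and compute and a tool call to move; the robot and the scene stay as the last step left them, time stands still between calls to the robot, and variables do not carry over. Pictures are saved under pics/ and viewed, about 8 in all and at most 12, crops included, and the job is handed in when it is done.

Besides the shell and the picture viewer there is one more tool, called after "Call:" as name([rows], argument=value, ...), one row to a line, values as JSON. send_rows: Moves the arm, as the interface text tells. Its arguments: {"type":"object","properties":{"moves":{"type":"array"},"newtons":{"type":"number"}},"required":["moves"]}

```bash
mkdir -p pics; ls
cat > h.py <<'E'
import numpy as np, cv2
from plant import monitor, cams, arm
def K(n):
    c=cams.get_calibration(n); f=200/np.tan(np.radians(c["vertical_fov"])/2); return c,f
def snap(n):
    s=monitor.observe(); im,d=cams.read_camera(n); np.savez(f'last_{n}.npz',im=im,d=d,p=s['tool_pos'],R=s['eef_rot']); return im,d,s
def world(n):
    z=np.load(f'last_{n}.npz'); c,f=K(n); d=z['d']
    v,u=np.mgrid[0:400,0:640]; P=np.stack([(u-c['cx'])/f*d,(v-c['cy'])/f*d,d],-1)
    if 'R' in c: W=(P-np.array(c['t']))@np.array(c['R'])
    else:
        T=np.array(c['T_tool_cam']); W=(P@T[:3,:3].T+T[:3,3])@z['R'].T+z['p']
    W[d==0]=np.nan; return z['im'],W
def save(im,name): cv2.imwrite('pics/'+name,im[...,::-1])
E
python3 - <<'E'
from h import *
for n in('scene','side'):
    im,d,s=snap(n); save(im,n+'1.png'); print({k:v for k,v in cams.get_calibration(n).items()})
print(cams.get_calibration('wrist')); print(s)
E
```

```text
pics
{'vertical_fov': 54.14302347673217, 'cx': 324.3303975788162, 'cy': 200.45484720840764, 'R': array([[ 5.05986552e-02,  9.98718873e-01,  6.22794795e-04],
       [ 6.48089913e-01, -3.23600658e-02, -7.60876002e-01],
       [-7.59881070e-01,  3.89029295e-02, -6.48897003e-01]]), 't': array([-0.00575906, -0.20533137,  1.53657948])}
{'vertical_fov': 51.79020143010809, 'cx': 313.59828144152397, 'cy': 197.9427940169362, 'R': array([[ 0.6802188 , -0.73291546, -0.01171818],
       [-0.51103612, -0.46271072, -0.72439001],
       [ 0.52549451,  0.49873211, -0.6892908 ]]), 't': array([-0.26805508,  0.2518236 ,  0.91328012])}
{'vertical_fov': 71.4738672518559, 'cx': 320.6304714826879, 'cy': 197.7640800732836, 'T_tool_cam': array([[ 9.99999631e-01, -5.39859028e-04,  6.68331899e-04,
         6.20808980e-04],
       [ 2.97724219e-04,  9.47464509e-01,  3.19860776e-01,
        -8.36218015e-02],
       [-8.05900482e-04, -3.19860459e-01,  9.47464320e-01,
         3.04452029e-02],
       [ 0.00000000e+00,  0.00000000e+00,  0.00000000e+00,
         1.00000000e+00]])}
{'t': 0.05, 'joints': array([-1.41346768,  0.42671227,  0.07389206,  1.60659443, -0.03410578,
        1.11078811, -0.06708253]), 'joint_velocities': array([-1.00764821e-04, -1.72628024e-03,  9.67653829e-06,  1.30626183e-04,
       -2.47490023e-04,  1.28408833e-03, -6.97303667e-04]), 'effort': array([ 8.83834582e-03, -9.52448201e+01,  3.77604157e+00, -4.64903319e+01,
        1.96230900e-02,  6.62930179e-03,  2.32753490e-05]), 'tool_pos': array([0.20385336, 0.64329272, 0.40403041]), 'eef_rot': array([[ 3.02088110e-01,  9.53279968e-01, -2.76445162e-04],
       [ 9.53279205e-01, -3.02088220e-01, -1.21035766e-03],
       [-1.23732054e-03,  1.02105235e-04, -9.99999229e-01]]), 'wrist_force': array([ 0.20014788,  0.96690092, -0.46471945]), 'wrist_torque': array([ 0.00788296, -0.02969316, -0.01558559]), 'width': 0.08531380607739969}
```

View pics/scene1.png

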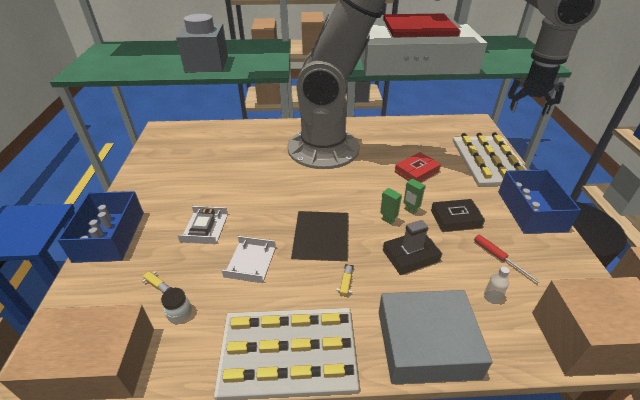

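View pics/side1.png

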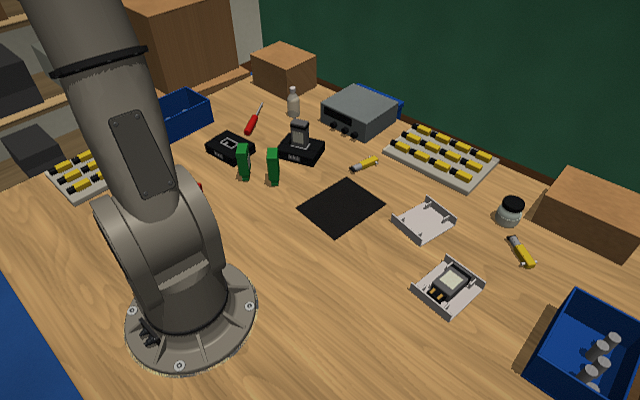

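The scene view shows these candidates:
- **Pack:** grey pack at (415,235) in the black dock at (412,253), which fits. The green shapes at (391,205) and (414,195) don't.
- **Docks:** the black dock at (458,214) is empty, and the one at (417,167) is red.
- **Trays:** the one at (250,258) is empty and is the target. The one at (204,224) is full.
- **Mat:** at (321,236).

Next I'll measure them.

Run:
```python
from h import *
def rect(W,m,name):
    p=W[m]; r=cv2.minAreaRect((p[:,:2]*1000).astype(np.float32)); print(name,len(p),'c',np.round(r[0],1),'size',np.round(r[1],1),'ang',round(r[2],1),'z',np.round(np.nanpercentile(p[:,2],[5,50,95])*1000,1))
for n,B in(('scene',dict(pack=(400,215,432,262),dock=(375,220,445,275),tray=(215,230,285,285),mat=(285,205,357,267))),
           ('side',dict(pack=(284,115,316,160),dock=(270,115,335,170),tray=(385,190,460,250),mat=(290,170,392,245)))):
    im,W=world(n); h=cv2.cvtColor(im,cv2.COLOR_RGB2HSV).astype(int); z=W[...,2]
    def box(k): m=np.zeros(z.shape,bool); a,b,c,d=B[k]; m[b:d,a:c]=1; return m&np.isfinite(z)
    print(n)
    rect(W,box('pack')&(z>.113)&(z<.135),'packtop'); rect(W,box('pack')&(z>.05),'packall')
    rect(W,box('dock')&(z>.03)&(z<.042)&(h[...,2]<90),'docktop')
    rect(W,box('tray')&(z>.008)&(z<.04),'traywalls'); rect(W,box('tray')&(h[...,1]<40)&(z<.04)&(h[...,2]>120),'traywhite')
    rect(W,box('mat')&(h[...,2]<60)&(z<.01),'mat')
im,W=world('scene')
a=cv2.resize(im[195:275,370:490],None,fx=5,fy=5,interpolation=2); b=cv2.resize(im[225:285,210:290],None,fx=5,fy=5,interpolation=2)
c=np.zeros((400,600,3),np.uint8); save(a,'crop1.png');
```

```text
scene
packtop 194 c [572.7 221.4] size [31.2 51.5] ang 20.7 z [115.1 122.2 124.5]
packall 544 c [571.8 220.8] size [33.8 51.7] ang 21.2 z [ 55.5 100.1 123.9]
docktop 906 c [554.9 259.4] size [106.5 221.2] ang 24.5 z [32.9 36.5 39.2]
traywalls 595 c [ 558.5 -267.3] size [187.1 141.5] ang 77.1 z [ 8.8 20.8 31.9]
traywhite 1434 c [ 543.9 -268.5] size [194.9 169.9] ang 77.5 z [ 2.9  5.8 30.4]
mat 0 c [0. 0.] size [0. 0.] ang 0.0 z nan
side
packtop 138 c [569.4 221. ] size [32.8 50.2] ang 19.7 z [115.1 122.1 125.2]
packall 443 c [568.8 220.4] size [34.4 52.2] ang 22.5 z [ 55.7  97.3 124. ]
docktop 631 c [598.5 231. ] size [324.6 130.8] ang 19.2 z [32.  37.  39.9]
traywalls 638 c [ 621.8 -241. ] size [111.2 240.6] ang 77.3 z [ 8.4 20.7 31.4]
traywhite 1265 c [ 569.5 -230.5] size [111.2 131.7] ang 77.3 z [ 2.6  5.3 29.7]
mat 2851 c [496.3 -28.9] size [164.9 248.3] ang 84.9 z [1.6 4.2 6.7]
  return np.nanmean(a, axis, out=out, keepdims=keepdims)
```

View pics/crop1.png

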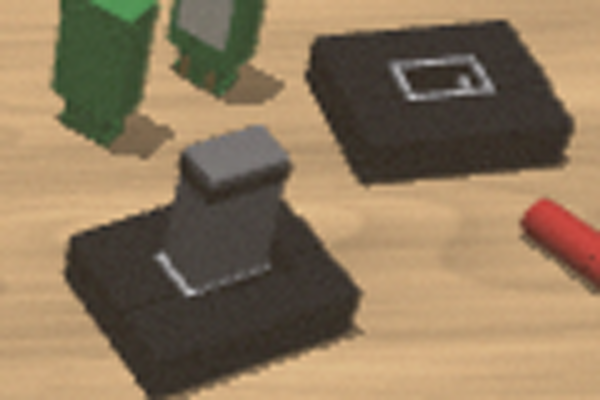

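The crop confirms it: the grey pack with the dark cap band stands in the near black dock. The other black dock has an open, empty socket, and the two upright packs are green. Next I'll measure the mat and the obstacles near the approach path.

Run:
```python
from h import *
from scipy import ndimage as N
def comp(m,seed):
    l,_=N.label(m); b=l==l[seed[1],seed[0]]; return b if l[seed[1],seed[0]] else b&False
def rect(W,m,name):
    p=W[m]; p=p[np.isfinite(p[:,2])]
    if len(p)<4: print(name,'none'); return
    r=cv2.minAreaRect((p[:,:2]*1000).astype(np.float32)); print(name,len(p),'c',np.round(r[0],1),'size',np.round(r[1],1),'ang',round(r[2],1),'z',np.round(np.percentile(p[:,2],[5,50,95])*1000,1))
for n,S in(('scene',dict(mat=(321,236),dock=(400,258),dock2=(445,222),g1=(391,205),g2=(414,200),tray=(250,262))),('side',dict(mat=(340,208),dock=(318,155),dock2=(222,148),g1=(243,165),g2=(272,170),tray=(425,225)))):
    im,W=world(n); h=cv2.cvtColor(im,cv2.COLOR_RGB2HSV).astype(int); V=h[...,2]; z=W[...,2]; print(n)
    rect(W,N.binary_opening(comp(V<75,S['mat'])&(z<.012)),'mat')
    for k in('dock','dock2'): rect(W,comp((V<75)&(z>.028)&(z<.044),S[k]),k)
    for k in('g1','g2'): rect(W,comp((h[...,1]>90)&(h[...,0]>40)&(h[...,0]<80)&(z>.05),S[k]),k)
    rect(W,comp((h[...,1]<45)&(V>110)&(z<.04),S['tray']),'tray')
```

```text
scene
mat 2434 c [474.8 -28.2] size [156.8 199.6] ang 83.6 z [1.4 4.2 6.7]
dock 892 c [573.4 220.1] size [100.8 128.1] ang 19.8 z [31.4 36.5 39.1]
dock2 825 c [428.9 394.1] size [101.7 130.5] ang 5.4 z [31.3 36.2 39. ]
g1 308 c [425.  183.2] size [48.9 34.2] ang 40.6 z [ 53.9  95.8 112.4]
g2 none
tray 1614 c [ 571.  -231.1] size [111.1 133.6] ang 77.1 z [ 3.   6.2 30.3]
side
mat 2873 c [472.8 -29. ] size [160.5 201.1] ang 84.7 z [1.6 4.2 6.7]
dock none
dock2 555 c [423.1 393.4] size [100.9 130.5] ang 5.2 z [31.  37.1 40. ]
g1 301 c [377.8 262.7] size [54.4 31.1] ang 39.9 z [ 57.4  97.4 112.3]
g2 306 c [418.2 180.1] size [50.5 29.8] ang 44.2 z [ 54.7  97.3 112.1]
tray 1230 c [ 569.4 -230.4] size [111.1 131.7] ang 77.6 z [ 2.6  5.3 27.5]
```

```bash
cat >> h.py <<'E'
from scipy.spatial.transform import Rotation as Ro
def pose(grasp,xyaw,tilt,L=.155):
    """grasp point; yaw of jaw axis (deg); tilt outwards (deg) -> TCP, R"""
    x=np.array([np.cos(np.radians(xyaw)),np.sin(np.radians(xyaw)),0]); z=np.array([0,0,-1.]); y=np.cross(z,x)
    R=np.stack([x,y,z],1)@Ro.from_euler('x',-tilt,degrees=True).as_matrix()
    return np.array(grasp)-L*R[:,2],R
def go(p,R,lab=''):
    s=monitor.observe(); R0=Ro.from_matrix(s['eef_rot']).as_matrix()
    t=R0.T@(np.array(p)-s['tool_pos'])/.03; w=np.degrees(Ro.from_matrix(R0.T@R).as_rotvec())/5
    print(lab,'tcp',np.round(p,3),'t',np.round(t,2),'w',np.round(w,2))
E
python3 - <<'E'
from h import *
p,R=pose([.5635,.218,.30],110.3,50); go(p,R)
E
```

```text
tcp [0.452 0.177 0.4  ] t [-12.32  12.59   0.16] w [-9.63  3.31 -7.08]
```

Call:
send_rows([
  {"tx":-6,"ty":6,"tz":-0.5,"wx":-4,"wy":1.5,"wz":-4,"hand":-1},
  {"tx":-6,"ty":6,"tz":-0.5,"wx":-4,"wy":1.5,"wz":-4},
  {"tx":-6,"ty":6,"tz":-0.5,"wx":-4,"wy":1.5,"wz":-4},
  {"tx":-6,"ty":6,"tz":-0.5,"wx":-4,"wy":1.5,"wz":-4},
  {"tx":-12.3,"ty":12.6,"tz":0.1,"wx":-9.6,"wy":3.3,"wz":-7.1},
  {"tx":-12.3,"ty":12.6,"tz":0.1,"wx":-9.6,"wy":3.3,"wz":-7.1},
  {"tx":-12.3,"ty":12.6,"tz":0.1,"wx":-9.6,"wy":3.3,"wz":-7.1},
  {"tx":-12.3,"ty":12.6,"tz":0.1,"wx":-9.6,"wy":3.3,"wz":-7.1},
  {"tx":-12.3,"ty":12.6,"tz":0.1,"wx":-9.6,"wy":3.3,"wz":-7.1},
  {"tx":-12.3,"ty":12.6,"tz":0.1,"wx":-9.6,"wy":3.3,"wz":-7.1},
])

```text
invalid input
```

Run:
```python
from h import *
s=monitor.observe(); print(s['t'],s['tool_pos'],s['joints'])
p,R=pose([.5635,.218,.30],110.3,50); go(p,R)
```

```text
0.1 [0.20382177 0.64332279 0.40407961] [-1.41348756  0.42667974  0.07384115  1.60652871 -0.03407162  1.11079796
 -0.0671143 ]
 tcp [0.452 0.177 0.4  ] t [-12.32  12.59   0.16] w [-9.63  3.31 -7.08]
```

Call:
send_rows([
  {"tx":-6,"ty":6,"tz":-0.5,"wx":-4,"wy":1.5,"wz":-4,"hand":-1},
  {"tx":-6,"ty":6,"tz":-0.5,"wx":-4,"wy":1.5,"wz":-4,"hand":-1},
  {"tx":-6,"ty":6,"tz":-0.5,"wx":-4,"wy":1.5,"wz":-4,"hand":-1},
  {"tx":-6,"ty":6,"tz":-0.5,"wx":-4,"wy":1.5,"wz":-4,"hand":-1},
  {"tx":-12.3,"ty":12.6,"tz":0.1,"wx":-9.6,"wy":3.3,"wz":-7.1,"hand":-1},
  {"tx":-12.3,"ty":12.6,"tz":0.1,"wx":-9.6,"wy":3.3,"wz":-7.1,"hand":-1},
  {"tx":-12.3,"ty":12.6,"tz":0.1,"wx":-9.6,"wy":3.3,"wz":-7.1,"hand":-1},
  {"tx":-12.3,"ty":12.6,"tz":0.1,"wx":-9.6,"wy":3.3,"wz":-7.1,"hand":-1},
  {"tx":-12.3,"ty":12.6,"tz":0.1,"wx":-9.6,"wy":3.3,"wz":-7.1,"hand":-1},
  {"tx":-12.3,"ty":12.6,"tz":0.1,"wx":-9.6,"wy":3.3,"wz":-7.1,"hand":-1},
], newtons=40)

```text
t: 1.1
tool_pos: [0.4203, 0.239, 0.4051]
eef_rot: [[-0.352, 0.602, 0.716], [0.936, 0.228, 0.269], [-0.001, 0.765, -0.644]]
wrist_force: [1.8, 0.2, 0.2]
width: 0.0854
```

Run:
```python
from h import *
s=monitor.observe(); print(s['t'],s['tool_pos'],s['joints'])
p,R=pose([.5635,.218,.30],110.3,50); go(p,R)
```

```text
1.1 [0.42034521 0.23899735 0.40514259] [-1.15906907 -0.05924469  0.399133    2.343827    1.52000042  0.31957936
 -0.19404179]
 tcp [0.452 0.177 0.4  ] t [-2.31  0.03  0.32] w [-0.02 -0.04  0.05]
```

Call:
send_rows([
  {"tx":-2.3,"ty":0,"tz":0.3,"wx":0,"wy":0,"wz":0,"hand":-1},
  {"tx":-2.3,"ty":0,"tz":0.3,"wx":0,"wy":0,"wz":0,"hand":-1},
  {"tx":-2.3,"ty":0,"tz":0.3,"wx":0,"wy":0,"wz":0,"hand":-1},
  {"tx":-2.3,"ty":0,"tz":0.3,"wx":0,"wy":0,"wz":0,"hand":-1},
])

```text
t: 1.5
tool_pos: [0.4512, 0.1777, 0.3998]
eef_rot: [[-0.348, 0.604, 0.717], [0.938, 0.224, 0.266], [-0.0, 0.765, -0.644]]
wrist_force: [0.6, 1.4, -0.1]
width: 0.0853
```

Run:
```python
from h import *
im,d,s=snap('wrist'); save(im,'w1.png'); print(s['t'],s['tool_pos'],s['joints'])
im,W=world('wrist'); z=W[...,2]
for lo,hi in((.114,.13),(.03,.042)):
    m=(z>lo)&(z<hi)&(np.linalg.norm(W[...,:2]-[.571,.221],axis=-1)<(.045 if lo>.1 else .1))
    r=cv2.minAreaRect((W[m][:,:2]*1000).astype(np.float32)); print(r,m.sum(),np.median(z[m]))
p,R=pose([.5635,.218,.082],110.3,50); go(p,R)
```

```text
1.5 [0.45118671 0.1776545  0.39979358] [-1.0833093  -0.0608318   0.51391436  2.35580879  1.70035598  0.18489079
 -0.24851662]
((569.9347534179688, 222.19281005859375), (31.23362922668457, 50.33380126953125), 20.54341697692871) 2591 0.12186045609376922
((605.8693237304688, 234.84657287597656), (24.797483444213867, 129.85772705078125), 20.247190475463867) 1332 0.03612977184189625
 tcp [0.452 0.177 0.182] t [-0.06 -5.55  4.7 ] w [-0.02 -0.02  0.02]
```

View pics/w1.png

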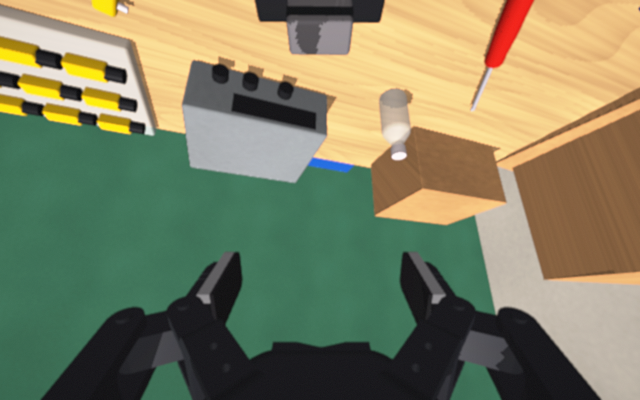

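The pack's top shows at (320,35), centred between the fingers, and the wrist depth agrees with the fixed cameras to about 1 mm. Now I'll descend part of the way.

Call:
send_rows([
  {"tx":0,"ty":-1.4,"tz":1.15,"wx":0,"wy":0,"wz":0,"hand":-1},
  {"tx":0,"ty":-2.8,"tz":2.35,"wx":0,"wy":0,"wz":0,"hand":-1},
  {"tx":0,"ty":-2.8,"tz":2.35,"wx":0,"wy":0,"wz":0,"hand":-1},
  {"tx":0,"ty":-2.8,"tz":2.35,"wx":0,"wy":0,"wz":0,"hand":-1},
])

```text
t: 1.95
tool_pos: [0.4554, 0.1759, 0.3435]
eef_rot: [[-0.33, 0.592, 0.735], [0.943, 0.228, 0.241], [-0.025, 0.773, -0.634]]
wrist_force: [-0.0, 0.1, 0.9]
width: 0.0851
```

Run:
```python
from h import *
s=monitor.observe(); print(s['t'],s['tool_pos'],s['joints'])
p,R=pose([.563,.219,.082],110.3,50); go(p,R)
```

```text
1.95 [0.45537651 0.17593609 0.34347438] [-1.01870564  0.08102217  0.48144769  2.40874732  2.51656517  0.25301896
 -1.10006686]
 tcp [0.452 0.178 0.182] t [ 0.23 -4.23  3.34] w [0.13 0.33 0.09]
```

Call:
send_rows([
  {"tx":0.2,"ty":-1.2,"tz":1.0,"wx":0.1,"wy":0.3,"wz":0.1,"hand":-1},
  {"tx":0.2,"ty":-1.2,"tz":1.0,"wx":0.1,"wy":0.3,"wz":0.1,"hand":-1},
  {"tx":0.2,"ty":-1.2,"tz":1.0,"wx":0.1,"wy":0.3,"wz":0.1,"hand":-1},
  {"tx":0.2,"ty":-1.2,"tz":1.0,"wx":0.1,"wy":0.3,"wz":0.1,"hand":-1},
])

```text
t: 2.35
tool_pos: [0.4546, 0.1791, 0.2968]
eef_rot: [[-0.341, 0.602, 0.722], [0.94, 0.222, 0.259], [-0.004, 0.767, -0.642]]
wrist_force: [0.3, 0.2, 0.5]
width: 0.0854
```

Run:
```python
from h import *
s=monitor.observe(); print(s['t'],s['tool_pos'],s['joints'])
p,R=pose([.563,.219,.082],110.3,50); go(p,R)
p,R=pose([.563,.219,.082],110.3,40); go(p,R)
```

```text
2.35 [0.45464698 0.17908394 0.29680656] [-0.87339383  0.19559918  0.3429693   2.43465976  2.83541515  0.35112645
 -1.4510244 ]
 tcp [0.452 0.178 0.182] t [ 0.01 -3.01  2.38] w [ 0.01  0.08 -0.01]
 tcp [0.47  0.184 0.201] t [ 0.01 -2.12  2.46] w [ 2.01  0.08 -0.02]
```

Run:
```python
from h import *
for z in(.19,.1):
  p,R=pose([.5628,.2187,z],110.4,40); go(p,R)
```

```text
tcp [0.469 0.184 0.309] t [-0.02  0.64  0.14] w [ 2.01  0.09 -0.03]
 tcp [0.469 0.184 0.219] t [-0.   -1.66  2.07] w [ 2.01  0.09 -0.03]
```

Call:
send_rows([
  {"tx":0,"ty":0.6,"tz":0.1,"wx":2,"wy":0.1,"wz":0,"hand":-1},
  {"tx":0,"ty":0.6,"tz":0.1,"wx":2,"wy":0.1,"wz":0,"hand":-1},
  {"tx":0,"ty":0.6,"tz":0.1,"wx":2,"wy":0.1,"wz":0,"hand":-1},
  {"tx":0,"ty":-0.4,"tz":0.95,"wx":2,"wy":0.1,"wz":0,"hand":-1},
  {"tx":0,"ty":-0.8,"tz":1.3,"wx":2,"wy":0.1,"wz":0,"hand":-1},
  {"tx":0,"ty":-0.8,"tz":1.3,"wx":2,"wy":0.1,"wz":0,"hand":-1},
])

```text
t: 2.95
tool_pos: [0.4682, 0.1838, 0.253]
eef_rot: [[-0.347, 0.719, 0.603], [0.938, 0.264, 0.226], [0.003, 0.643, -0.765]]
wrist_force: [0.5, -0.6, 0.9]
width: 0.0849
```

Run:
```python
from h import *
im,d,s=snap('wrist'); save(im,'w2.png'); print(s['t'],s['tool_pos'],s['joints'])
im,d,s=snap('side'); save(cv2.resize(im[60:260,150:450],None,fx=2,fy=2),'s2.png')
p,R=pose([.5628,.2187,.1],110.4,40); go(p,R)
```

```text
2.95 [0.46824168 0.18375627 0.25302619] [-0.39507956  0.29354366 -0.16194209  2.35307697  2.45192134  0.25129659
 -1.01917694]
 tcp [0.469 0.184 0.219] t [-0.01 -0.74  0.93] w [ 0.03 -0.01 -0.04]
```

View pics/s2.png

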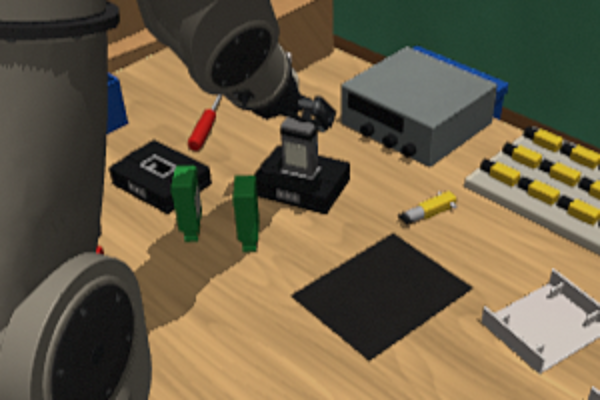

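The side crop shows the gripper just above the pack at (300,135), with the wrist well clear of the green packs at (187,200) and (247,210). Now I'll finish the descent and grip.

Call:
send_rows([
  {"tx":0,"ty":-0.7,"tz":0.9,"wx":0,"wy":0,"wz":0,"hand":-1},
  {"tx":0,"ty":-0.7,"tz":0.9,"wx":0,"wy":0,"wz":0,"hand":-1},
  {"tx":0,"ty":-0.7,"tz":0.9,"wx":0,"wy":0,"wz":0,"hand":1},
  {"tx":0,"ty":-0.7,"tz":0.9,"wx":0,"wy":0,"wz":0,"hand":1},
  {"tx":0,"ty":-0.7,"tz":0.9,"wx":0,"wy":0,"wz":0,"hand":1},
  {"tx":0,"ty":-0.7,"tz":0.9,"wx":0,"wy":0,"wz":0,"hand":1},
  {"tx":0,"ty":-0.7,"tz":0.9,"wx":0,"wy":0,"wz":0,"hand":1},
  {"tx":0,"ty":-0.7,"tz":0.9,"wx":0,"wy":0,"wz":0,"hand":1},
], newtons=70)

```text
t: 3.85
tool_pos: [0.4698, 0.1844, 0.2208]
eef_rot: [[-0.347, 0.716, 0.605], [0.938, 0.263, 0.226], [0.003, 0.646, -0.763]]
wrist_force: [-4.0, -2.7, 10.9]
width: 0.049
```

Run:
```python
from h import *
s=monitor.observe(); print(s['t'],s['tool_pos'],s['joints'],s['width'],s['wrist_force'])
p,R=pose([.5628,.2187,.1],110.4,40); go(p,R); 
p,R=pose([.5628,.2187,.25],110.4,40); go(p,R)
```

```text
3.85 [0.46977471 0.18438372 0.22080138] [-0.3300498   0.37390361 -0.23752977  2.36032928  2.54034439  0.34167249
 -1.09449056] 0.04898586889129235 [-3.96356204 -2.71260688 10.91341767]
 tcp [0.469 0.184 0.219] t [-0.01 -0.06  0.04] w [ 0.05 -0.01 -0.04]
 tcp [0.469 0.184 0.369] t [ 0.01  3.17 -3.77] w [ 0.05 -0.01 -0.04]
```

Call:
send_rows([
  {"tx":0,"ty":0.1,"tz":-0.12,"wx":0,"wy":0,"wz":0,"hand":1},
  {"tx":0,"ty":0.21,"tz":-0.25,"wx":0,"wy":0,"wz":0,"hand":1},
  {"tx":0,"ty":0.32,"tz":-0.38,"wx":0,"wy":0,"wz":0,"hand":1},
  {"tx":0,"ty":0.43,"tz":-0.51,"wx":0,"wy":0,"wz":0,"hand":1},
  {"tx":0,"ty":0.64,"tz":-0.77,"wx":0,"wy":0,"wz":0,"hand":1},
  {"tx":0,"ty":0.86,"tz":-1.02,"wx":0,"wy":0,"wz":0,"hand":1},
  {"tx":0,"ty":1.5,"tz":-1.79,"wx":0,"wy":0,"wz":0,"hand":1},
  {"tx":0,"ty":2.36,"tz":-2.81,"wx":0,"wy":0,"wz":0,"hand":1},
  {"tx":0,"ty":2.36,"tz":-2.81,"wx":0,"wy":0,"wz":0,"hand":1},
  {"tx":0,"ty":2.36,"tz":-2.81,"wx":0,"wy":0,"wz":0,"hand":1},
])

```text
t: 4.85
tool_pos: [0.4699, 0.1837, 0.3237]
eef_rot: [[-0.345, 0.717, 0.606], [0.939, 0.262, 0.224], [0.002, 0.646, -0.763]]
wrist_force: [-0.4, 0.1, -2.5]
width: 0.049
```

Run:
```python
from h import *
im,d,s=snap('side'); save(cv2.resize(im[60:260,150:450],None,fx=2,fy=2),'s3.png')
print(s['t'],s['tool_pos'],s['joints'],s['width'],s['wrist_force'])
for u in (-6,-30,-60,-90,30,60,90): # place; u = yaw of heading; jaw yaw u+90
  c=np.array([.474,-.0286,0]); d_=np.array([np.cos(np.radians(u)),np.sin(np.radians(u)),0])
  # pack z->u. grasp at pack z 88 => +33 mm from mid along u ; height 3+15+8
  p,R=pose(c+.033*d_+[0,0,.126],u+90,-50); go(p,R,u)
```

```text
4.85 [0.46986677 0.1836695  0.32369581] [-0.27118626  0.15801775 -0.28734129  2.29797365  1.598206    0.16312878
 -0.15594889] 0.04903482749547376 [-0.39315318  0.08592084 -2.49997433]
-6 tcp [ 0.625 -0.044  0.226] t [-8.93 -0.44  3.95] w [17.7   0.47  5.8 ]
-30 tcp [ 0.605 -0.104  0.226] t [-10.58  -1.44   3.1 ] w [16.77  0.92 11.06]
-60 tcp [ 0.55  -0.16   0.226] t [-11.68  -3.25   1.57] w [14.75  1.47 17.49]
-90 tcp [ 0.474 -0.18   0.226] t [-11.44  -5.24  -0.12] w [11.71  2.   23.65]
30 tcp [0.605 0.047 0.226] t [-5.84 -0.11  4.24] w [18.01 -0.21 -2.16]
60 tcp [0.55  0.103 0.226] t [-3.46 -0.95  3.54] w [17.27 -0.77 -8.78]
90 tcp [0.474 0.123 0.226] t [-1.95 -2.58  2.16] w [ 15.59  -1.32 -15.27]
```

View pics/s3.png

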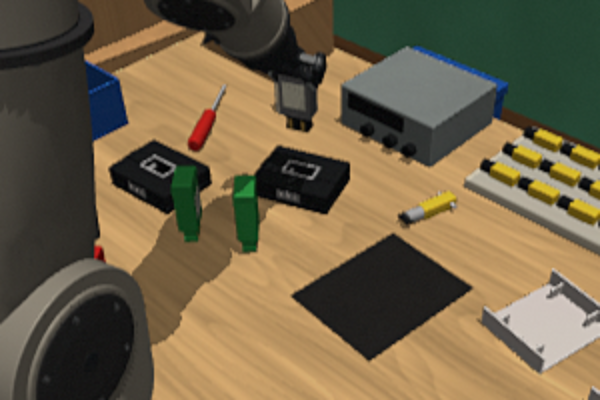

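The pack is out and hanging straight, its tongue at (297,125), with the dock empty below it. Next I'll carry it over the mat.

Run:
```python
from h import *
c=np.array([.474,-.0286,0]);u=-6; d_=np.array([np.cos(np.radians(u)),np.sin(np.radians(u)),0])
p,R=pose(c+.033*d_+[0,0,.25],u+90,0); go(p,R,u)
p,R=pose(c+.033*d_+[0,0,.20],u+90,-25); go(p,R,u)
```

```text
-6 tcp [ 0.507 -0.032  0.405] t [-7.17  0.71 -2.91] w [ 7.91 -1.86  5.02]
-6 tcp [ 0.572 -0.039  0.34 ] t [-8.14  0.81 -0.  ] w [12.81 -0.76  5.48]
```

Call:
send_rows([
  {"tx":-7.2,"ty":0.7,"tz":-2.9,"wx":7.9,"wy":-1.9,"wz":5.0,"hand":1},
  {"tx":-7.2,"ty":0.7,"tz":-2.9,"wx":7.9,"wy":-1.9,"wz":5.0,"hand":1},
  {"tx":-7.2,"ty":0.7,"tz":-2.9,"wx":7.9,"wy":-1.9,"wz":5.0,"hand":1},
  {"tx":-7.2,"ty":0.7,"tz":-2.9,"wx":7.9,"wy":-1.9,"wz":5.0,"hand":1},
  {"tx":-7.2,"ty":0.7,"tz":-2.9,"wx":7.9,"wy":-1.9,"wz":5.0,"hand":1},
  {"tx":-7.2,"ty":0.7,"tz":-2.9,"wx":7.9,"wy":-1.9,"wz":5.0,"hand":1},
  {"tx":-7.2,"ty":0.7,"tz":-2.9,"wx":7.9,"wy":-1.9,"wz":5.0,"hand":1},
  {"tx":-7.2,"ty":0.7,"tz":-2.9,"wx":7.9,"wy":-1.9,"wz":5.0,"hand":1},
  {"tx":-7.2,"ty":0.7,"tz":-2.9,"wx":7.9,"wy":-1.9,"wz":5.0,"hand":1},
  {"tx":-7.2,"ty":0.7,"tz":-2.9,"wx":7.9,"wy":-1.9,"wz":5.0,"hand":1},
])

```text
t: 5.9
tool_pos: [0.5076, -0.037, 0.4031]
eef_rot: [[0.116, 0.993, -0.003], [0.993, -0.116, -0.008], [-0.009, -0.002, -1.0]]
wrist_force: [0.4, 0.8, -1.4]
width: 0.0489
```

Run:
```python
from h import *
s=monitor.observe(); print(s['t'],s['tool_pos'],s['joints'],s['width'],s['wrist_force'])
c=np.array([.474,-.0286,0]);u=-6; d_=np.array([np.cos(np.radians(u)),np.sin(np.radians(u)),0])
p,R=pose(c+.033*d_+[0,0,.25],u+90,0); go(p,R,u)
for a in(-25,-49.7): p,R=pose(c+.033*d_+[0,0,.15],u+90,a); go(p,R,u)
```

```text
5.9 [ 0.50757652 -0.03696789  0.40308674] [ 0.28146593  0.18019962 -0.37739444  1.95423239  0.08671457  1.02504105
  1.31867737] 0.04894745882977985 [ 0.40324959  0.79771075 -1.41294646]
-6 tcp [ 0.507 -0.032  0.405] t [ 0.16 -0.04 -0.07] w [-0.02  0.1  -0.13]
-6 tcp [ 0.572 -0.039  0.29 ] t [0.22 2.15 3.75] w [ 4.98  0.07 -0.15]
-6 tcp [ 0.624 -0.044  0.25 ] t [0.25 3.91 5.08] w [ 9.92  0.03 -0.17]
```

Call:
send_rows([
  {"tx":0.2,"ty":2.1,"tz":2.7,"wx":5,"wy":0.1,"wz":-0.2,"hand":1},
  {"tx":0.2,"ty":2.1,"tz":2.7,"wx":5,"wy":0.1,"wz":-0.2,"hand":1},
  {"tx":0.2,"ty":2.1,"tz":2.7,"wx":5,"wy":0.1,"wz":-0.2,"hand":1},
  {"tx":0.2,"ty":3.9,"tz":5.1,"wx":9.9,"wy":0,"wz":-0.2,"hand":1},
  {"tx":0.2,"ty":3.9,"tz":5.1,"wx":9.9,"wy":0,"wz":-0.2,"hand":1},
  {"tx":0.2,"ty":3.9,"tz":5.1,"wx":9.9,"wy":0,"wz":-0.2,"hand":1},
  {"tx":0.2,"ty":3.9,"tz":5.1,"wx":9.9,"wy":0,"wz":-0.2,"hand":1},
  {"tx":0.2,"ty":3.9,"tz":5.1,"wx":9.9,"wy":0,"wz":-0.2,"hand":1},
])

```text
t: 6.7
tool_pos: [0.6239, -0.0408, 0.2489]
eef_rot: [[0.091, 0.65, -0.754], [0.996, -0.06, 0.068], [-0.001, -0.757, -0.653]]
wrist_force: [0.4, -0.1, -1.0]
width: 0.0491
```

Run:
```python
from h import *
s=monitor.observe(); print(s['t'],s['tool_pos'],s['joints'],s['width'],s['wrist_force'])
c=np.array([.474,-.0286,0]);u=-6; d_=np.array([np.cos(np.radians(u)),np.sin(np.radians(u)),0])
for z in(.15,.026): p,R=pose(c+.033*d_+[0,0,z],u+90,-49.7); go(p,R,u)
im,d,s=snap('side'); save(im,'s4.png')
```

```text
6.7 [ 0.62395    -0.04079769  0.24885637] [ 0.19387553  0.7778494  -0.32108793  1.52880985  0.0502244   1.71198361
  1.32378053] 0.0490833360815498 [ 0.35857885 -0.07391231 -1.0158491 ]
-6 tcp [ 0.624 -0.044  0.25 ] t [-0.12 -0.02 -0.05] w [0.09 0.13 0.09]
-6 tcp [ 0.624 -0.044  0.126] t [-0.11  3.11  2.65] w [0.09 0.13 0.09]
```

View pics/s4.png

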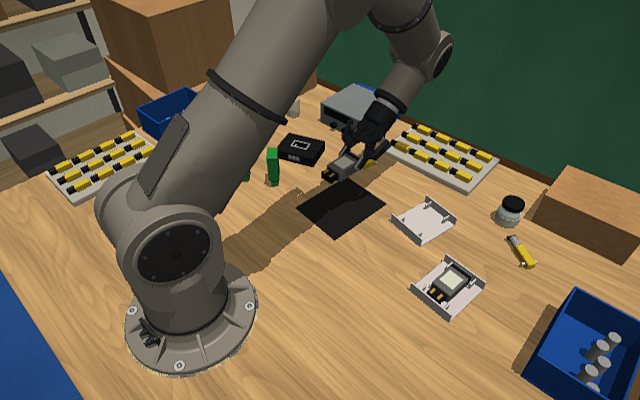

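The pack hangs level over the mat at (342,167) in the side view, tongue towards the robot. I'll check its tilt and underside height from depth before lowering.

Run:
```python
from h import *
s=monitor.observe(); G=s['tool_pos']+.155*s['eef_rot'][:,2]; R=s['eef_rot']; print('grasp',G)
for n in('side','scene'):
    if n=='scene': snap(n)
    im,W=world(n); V=im.max(-1)
    L=Ro.from_euler('z',-np.degrees(np.arctan2(R[1,1],R[0,1]))if R[0,1]>0 else 0,degrees=True).apply((W-G).reshape(-1,3)).reshape(W.shape)
    m=(abs(L[...,1])<.02)&(L[...,0]>-.09)&(L[...,0]<-.02)&(abs(L[...,2])<.03)
    p=L[m]; print(n,len(p))
    if len(p)<20: continue
    a,b,c=np.linalg.lstsq(np.c_[p[:,:2],np.ones(len(p))],p[:,2],rcond=None)[0]
    r=p[:,2]-(p[:,:2]@[a,b]+c); k=abs(r)<.004; p=p[k]
    a,b,c=np.linalg.lstsq(np.c_[p[:,:2],np.ones(len(p))],p[:,2],rcond=None)[0]
    print('pitch,roll deg',np.degrees([a,b]),'top height rel grasp at x=-.04',c-.04*a,k.sum(),'xmin',W[m][:,0].min())
```

```text
grasp [ 0.50704481 -0.03016923  0.14858176]
side 345
pitch,roll deg [8.81121546 4.82658534] top height rel grasp at x=-.04 0.005581884481874946 225 xmin 0.41597291403137865
scene 0
```

Run:
```python
from h import *
s=monitor.observe(); G=s['tool_pos']+.155*s['eef_rot'][:,2]; R=s['eef_rot']
im,W=world('side')
L=Ro.from_euler('z',-np.degrees(np.arctan2(R[1,1],R[0,1])),degrees=True).apply((W-G).reshape(-1,3)).reshape(W.shape)
m=(abs(L[...,1])<.018)&(L[...,0]>-.055)&(L[...,0]<-.015)&(L[...,2]>-.01)&(L[...,2]<.03)
p=L[m]
for _ in range(4):
    a,b,c=np.linalg.lstsq(np.c_[p[:,:2],np.ones(len(p))],p[:,2],rcond=None)[0]
    print(len(p),'pitch,roll',np.degrees([a,b]),'h',c-.035*a); p=p[abs(p[:,2]-(p[:,:2]@[a,b]+c))<.0025]
p=W[(abs(L[...,1])<.035)&(L[...,0]>-.1)&(L[...,0]<.03)&(abs(L[...,2])<.03)]
```

```text
144 pitch,roll [ 1.01348477 -0.01239826] h 0.005458020658273349
132 pitch,roll [ 1.16642167 -0.10936236] h 0.005409065829194334
131 pitch,roll [ 1.08939077 -0.23934221] h 0.005390263207187298
131 pitch,roll [ 1.08939077 -0.23934221] h 0.005390263207187298
```

Call:
send_rows([
  {"tx":0,"ty":1.2,"tz":1.04,"wx":0.2,"wy":0,"wz":0,"hand":1},
  {"tx":0,"ty":2.2,"tz":1.9,"wx":0.2,"wy":0,"wz":0,"hand":1},
  {"tx":0,"ty":2.8,"tz":2.42,"wx":0.2,"wy":0,"wz":0,"hand":1},
  {"tx":0,"ty":3.0,"tz":2.59,"wx":0.2,"wy":0,"wz":0,"hand":1},
  {"tx":0,"ty":3.0,"tz":2.59,"wx":0.2,"wy":0,"wz":0,"hand":1},
  {"tx":0,"ty":3.0,"tz":2.59,"wx":0.2,"wy":0,"wz":0,"hand":1},
])

```text
t: 7.4
tool_pos: [0.6238, -0.0405, 0.1323]
eef_rot: [[0.091, 0.636, -0.766], [0.996, -0.056, 0.072], [0.002, -0.77, -0.638]]
wrist_force: [1.1, -0.3, -1.9]
width: 0.0492
```

Run:
```python
from h import *
s=monitor.observe(); R=s['eef_rot']; G=s['tool_pos']+.155*R[:,2]; print(s['t'],'grasp',G,s['wrist_force'],'tilt',np.degrees(np.arcsin(R[2,1])))
snap('side'); im,W=world('side')
L=Ro.from_euler('z',-np.degrees(np.arctan2(R[1,1],R[0,1])),degrees=True).apply((W-G).reshape(-1,3)).reshape(W.shape)
m=(abs(L[...,1])<.018)&(L[...,0]>-.055)&(L[...,0]<-.015)&(L[...,2]>-.01)&(L[...,2]<.03)
p=L[m]
for _ in range(3):
    a,b,c=np.linalg.lstsq(np.c_[p[:,:2],np.ones(len(p))],p[:,2],rcond=None)[0]
    print(len(p),'pitch,roll',np.degrees([a,b]),'top z',c-.035*a+G[2]); p=p[abs(p[:,2]-(p[:,:2]@[a,b]+c))<.0025]
```

```text
7.4 grasp [ 0.50503024 -0.02937923  0.03331891] [ 1.0616004  -0.3399542  -1.85441158] tilt -50.320659411202584
129 pitch,roll [ 1.22663237 -0.44605559] top z 0.04129096446977194
118 pitch,roll [ 1.25966275 -0.27136064] top z 0.04126748404466905
118 pitch,roll [ 1.25966275 -0.27136064] top z 0.04126748404466905
```

Call:
send_rows([
  {"tx":0,"ty":0.08,"tz":0.06,"wx":0,"wy":0,"wz":0,"hand":1},
  {"tx":0,"ty":0.13,"tz":0.1,"wx":0,"wy":0,"wz":0,"hand":1},
  {"tx":0,"ty":0.13,"tz":0.1,"wx":0,"wy":0,"wz":0,"hand":1},
])

```text
t: 7.75
tool_pos: [0.6237, -0.0405, 0.1259]
eef_rot: [[0.091, 0.634, -0.768], [0.996, -0.056, 0.072], [0.003, -0.771, -0.637]]
wrist_force: [1.3, -0.6, 2.8]
width: 0.0494
```

Call:
send_rows([
  {"tx":0,"ty":0.025,"tz":0.02,"wx":0,"wy":0,"wz":0,"hand":1},
  {"tx":0,"ty":0.025,"tz":0.02,"wx":0,"wy":0,"wz":0,"hand":1},
])

```text
t: 7.95
tool_pos: [0.6237, -0.0405, 0.1257]
eef_rot: [[0.091, 0.633, -0.768], [0.996, -0.056, 0.072], [0.003, -0.772, -0.636]]
wrist_force: [1.1, -1.7, 16.0]
width: 0.0489
```

Call:
send_rows([
  {"tx":0,"ty":0.025,"tz":0.02,"wx":0,"wy":0,"wz":0,"hand":1},
  {"tx":0,"ty":0.025,"tz":0.02,"wx":0,"wy":0,"wz":0,"hand":1},
])

```text
t: 8.15
tool_pos: [0.6238, -0.0405, 0.1255]
eef_rot: [[0.091, 0.633, -0.769], [0.996, -0.056, 0.072], [0.003, -0.772, -0.635]]
wrist_force: [0.8, -2.4, 26.4]
width: 0.049
```

Contact came at about the predicted height. I'll ease back 1 mm, release and retreat.

Call:
send_rows([
  {"tx":0,"ty":-0.025,"tz":-0.02,"wx":0,"wy":0,"wz":0,"hand":1},
  {"tx":0,"ty":-0.025,"tz":-0.02,"wx":0,"wy":0,"wz":0,"hand":-1},
  {"tx":0,"ty":-0.025,"tz":-0.02,"wx":0,"wy":0,"wz":0,"hand":-1},
  {"tx":0,"ty":-0.025,"tz":-0.02,"wx":0,"wy":0,"wz":0,"hand":-1},
  {"tx":0,"ty":-0.025,"tz":-0.02,"wx":0,"wy":0,"wz":0,"hand":-1},
  {"tx":0,"ty":-0.025,"tz":-0.02,"wx":0,"wy":0,"wz":0,"hand":-1},
  {"tx":0,"ty":-0.025,"tz":-1.5,"wx":0,"wy":0,"wz":0,"hand":-1},
  {"tx":0,"ty":-0.025,"tz":-3.0,"wx":0,"wy":0,"wz":0,"hand":-1},
  {"tx":0,"ty":-0.025,"tz":-4.0,"wx":0,"wy":0,"wz":0,"hand":-1},
  {"tx":0,"ty":-0.025,"tz":-4.0,"wx":0,"wy":0,"wz":0,"hand":-1},
])

```text
t: 9.15
tool_pos: [0.7177, -0.0491, 0.2029]
eef_rot: [[0.092, 0.637, -0.765], [0.996, -0.056, 0.073], [0.003, -0.769, -0.64]]
wrist_force: [-1.1, -0.7, 0.2]
width: 0.0854
```

Run:
```python
from h import *
s=monitor.observe(); print(s['t'],s['width'],s['tool_pos'])
p,R=pose([.476,-.03,.2],84,0); go(p,R)
im,d,s=snap('side'); save(cv2.resize(im[120:270,250:480],None,fx=3,fy=3),'s5.png')
```

```text
9.15 0.0854258605011163 [ 0.71767556 -0.0490874   0.20293942]
 tcp [ 0.476 -0.03   0.355] t [-0.09 -9.07  2.97] w [-10.04   0.03   0.15]
```

View pics/s5.png

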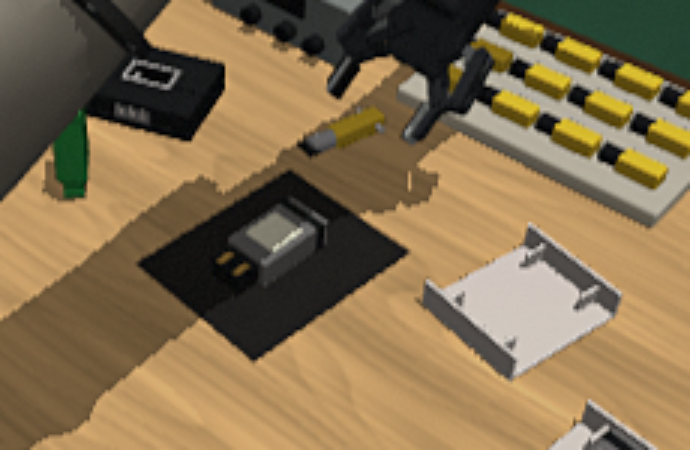

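The pack lies flat on the mat at about (275,245) in the crop, with the gripper open and clear of it. Next I'll go overhead for the regrasp.

Call:
send_rows([
  {"tx":-0.1,"ty":-9.1,"tz":3.0,"wx":-10,"wy":0,"wz":0.1,"hand":-1},
  {"tx":-0.1,"ty":-9.1,"tz":3.0,"wx":-10,"wy":0,"wz":0.1,"hand":-1},
  {"tx":-0.1,"ty":-9.1,"tz":3.0,"wx":-10,"wy":0,"wz":0.1,"hand":-1},
  {"tx":-0.1,"ty":-9.1,"tz":3.0,"wx":-10,"wy":0,"wz":0.1,"hand":-1},
  {"tx":-0.1,"ty":-9.1,"tz":3.0,"wx":-10,"wy":0,"wz":0.1,"hand":-1},
  {"tx":-0.1,"ty":-9.1,"tz":3.0,"wx":-10,"wy":0,"wz":0.1,"hand":-1},
  {"tx":-0.1,"ty":-9.1,"tz":3.0,"wx":-10,"wy":0,"wz":0.1,"hand":-1},
  {"tx":-0.1,"ty":-9.1,"tz":3.0,"wx":-10,"wy":0,"wz":0.1,"hand":-1},
  {"tx":-0.1,"ty":-9.1,"tz":3.0,"wx":-10,"wy":0,"wz":0.1,"hand":-1},
])

```text
t: 10.1
tool_pos: [0.4731, -0.0304, 0.3529]
eef_rot: [[0.099, 0.995, -0.011], [0.995, -0.099, 0.0], [-0.001, -0.011, -1.0]]
wrist_force: [-0.3, 0.6, -0.9]
width: 0.0853
```

Run:
```python
from h import *
im,d,s=snap('wrist'); print(s['t'],s['tool_pos'],s['joints']); s2=snap('side')
save(im,'w6.png')
for n in('wrist','side'):
    im,W=world(n); z=W[...,2]; near=np.linalg.norm(W[...,:2]-[.476,-.03],axis=-1)<.09
    for nm,m in(('body',near&(z>.028)&(z<.04)),('all',near&(z>.018)&(z<.04))):
        p=W[m]; 
        if len(p)<9: print(n,len(p)); continue
        r=cv2.minAreaRect((p[:,:2]*1000).astype(np.float32)); print(n,nm,len(p),np.round(r[0],1),np.round(r[1],1),round(r[2],1),np.median(p[:,2]))
```

```text
10.1 [ 0.47308565 -0.03042791  0.35286802] [ 0.29069512  0.18572483 -0.39979119  2.07377807  0.08913853  0.90933321
  1.31313646]
wrist body 3869 [468.1 -26. ] [ 49.3 109.3] 85.9 0.03321309415437268
wrist all 4144 [468. -26.] [ 49.4 109.4] 85.7 0.033128936340981324
side body 490 [467.9 -26.5] [ 51.6 112. ] 86.6 0.033747329724589686
side all 607 [468.  -26.8] [ 51.8 111.6] 85.7 0.03303936762102098
```

View pics/w6.png

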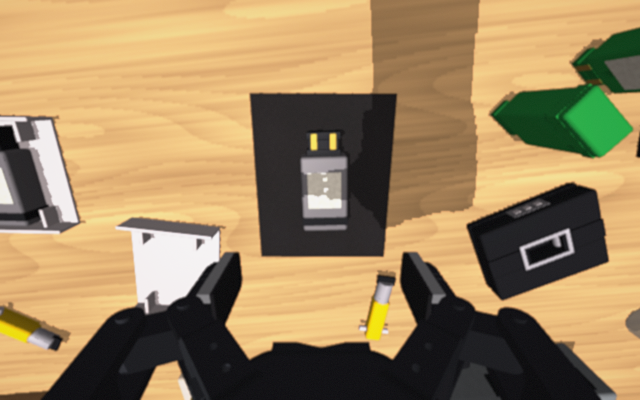

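The pack's outline measures 109×50 mm, centred at (468,-26) with its top at z 33 mm, so it is flat. It shows at (325,185) in the wrist view. Now I'll descend on it.

Run:
```python
from h import *
for z in(.1,.026): p,R=pose([.468,-.0262,z],85.8,0); go(p,R)
```

```text
tcp [ 0.468 -0.026  0.255] t [ 0.12 -0.16  3.25] w [-0.14  0.   -0.29]
 tcp [ 0.468 -0.026  0.181] t [ 0.12 -0.13  5.71] w [-0.14  0.   -0.29]
```

Call:
send_rows([
  {"tx":0.1,"ty":-0.15,"tz":1.6,"wx":-0.1,"wy":0,"wz":-0.3,"hand":-1},
  {"tx":0.1,"ty":-0.15,"tz":3.2,"wx":-0.1,"wy":0,"wz":-0.3,"hand":-1},
  {"tx":0.1,"ty":-0.15,"tz":4.5,"wx":-0.1,"wy":0,"wz":-0.3,"hand":-1},
  {"tx":0.1,"ty":-0.15,"tz":5.4,"wx":-0.1,"wy":0,"wz":-0.3,"hand":-1},
  {"tx":0.1,"ty":-0.15,"tz":5.4,"wx":-0.1,"wy":0,"wz":-0.3,"hand":-1},
  {"tx":0.1,"ty":-0.15,"tz":5.4,"wx":-0.1,"wy":0,"wz":-0.3,"hand":-1},
])

```text
t: 10.8
tool_pos: [0.4674, -0.0266, 0.1911]
eef_rot: [[0.072, 0.997, -0.003], [0.997, -0.072, -0.0], [-0.0, -0.003, -1.0]]
wrist_force: [0.6, -0.2, 1.1]
width: 0.0851
```

Run:
```python
from h import *
s=monitor.observe(); print(s['t'],s['tool_pos'],s['wrist_force'])
p,R=pose([.468,-.0262,.026],85.8,0); go(p,R)
```

```text
10.8 [ 0.46740221 -0.02657324  0.19109929] [ 0.57161624 -0.21632128  1.13264471]
 tcp [ 0.468 -0.026  0.181] t [0.01 0.02 0.34] w [-0.03  0.    0.01]
```

Call:
send_rows([
  {"tx":0,"ty":0,"tz":0.33,"wx":0,"wy":0,"wz":0,"hand":-1},
  {"tx":0,"ty":0,"tz":0.33,"wx":0,"wy":0,"wz":0,"hand":-1},
  {"tx":0,"ty":0,"tz":0.33,"wx":0,"wy":0,"wz":0,"hand":1},
  {"tx":0,"ty":0,"tz":0.33,"wx":0,"wy":0,"wz":0,"hand":1},
  {"tx":0,"ty":0,"tz":0.33,"wx":0,"wy":0,"wz":0,"hand":1},
  {"tx":0,"ty":0,"tz":0.33,"wx":0,"wy":0,"wz":0,"hand":1},
  {"tx":0,"ty":0,"tz":0.33,"wx":0,"wy":0,"wz":0,"hand":1},
], newtons=60)

```text
t: 11.5
tool_pos: [0.4673, -0.0269, 0.1826]
eef_rot: [[0.073, 0.997, 0.001], [0.997, -0.073, -0.001], [-0.001, 0.001, -1.0]]
wrist_force: [-3.4, 0.1, 13.4]
width: 0.0488
```

Call:
send_rows([
  {"tx":0,"ty":0,"tz":-0.5,"wx":0,"wy":0,"wz":0,"hand":1},
  {"tx":0,"ty":0,"tz":-1.5,"wx":0,"wy":0,"wz":0,"hand":1},
  {"tx":0,"ty":0,"tz":-3,"wx":0,"wy":0,"wz":0,"hand":1},
  {"tx":0,"ty":0,"tz":-4,"wx":0,"wy":0,"wz":0,"hand":1},
  {"tx":0,"ty":0,"tz":-4,"wx":0,"wy":0,"wz":0,"hand":1},
])

```text
t: 12.0
tool_pos: [0.4681, -0.0268, 0.3057]
eef_rot: [[0.073, 0.997, 0.006], [0.997, -0.073, -0.001], [-0.001, 0.006, -1.0]]
wrist_force: [-0.5, -0.5, -1.6]
width: 0.0491
```

Run:
```python
from h import *
s=monitor.observe(); print(s['t'],s['tool_pos'],s['wrist_force'],s['width'])
for z in(.15,.025): p,R=pose([.5702,-.2308,z],77.3,0); go(p,R)
```

```text
12.0 [ 0.46810736 -0.02676224  0.30572546] [-0.49880637 -0.53565349 -1.63565604] 0.04905358259761893
 tcp [ 0.57  -0.231  0.305] t [-6.53  3.89  0.05] w [0.07 0.01 1.7 ]
 tcp [ 0.57  -0.231  0.18 ] t [-6.53  3.87  4.22] w [0.07 0.01 1.7 ]
```

Call:
send_rows([
  {"tx":-6.5,"ty":3.9,"tz":0,"wx":0.1,"wy":0,"wz":1.7,"hand":1},
  {"tx":-6.5,"ty":3.9,"tz":0,"wx":0.1,"wy":0,"wz":1.7,"hand":1},
  {"tx":-6.5,"ty":3.9,"tz":0,"wx":0.1,"wy":0,"wz":1.7,"hand":1},
  {"tx":-6.5,"ty":3.9,"tz":0,"wx":0.1,"wy":0,"wz":1.7,"hand":1},
  {"tx":-6.5,"ty":3.9,"tz":0,"wx":0.1,"wy":0,"wz":1.7,"hand":1},
  {"tx":-6.5,"ty":3.9,"tz":0,"wx":0.1,"wy":0,"wz":1.7,"hand":1},
  {"tx":-6.5,"ty":3.9,"tz":0,"wx":0.1,"wy":0,"wz":1.7,"hand":1},
  {"tx":-6.5,"ty":3.9,"tz":0,"wx":0.1,"wy":0,"wz":1.7,"hand":1},
])

```text
t: 12.8
tool_pos: [0.5693, -0.2287, 0.3014]
eef_rot: [[0.218, 0.976, -0.01], [0.976, -0.218, 0.001], [-0.001, -0.01, -1.0]]
wrist_force: [-0.1, 0.4, -2.1]
width: 0.0486
```

Run:
```python
from h import *
snap('side'); im,d,s=snap('wrist'); print(s['t'],s['tool_pos']); save(im,'w7.png')
for n in('wrist','side'):
    im,W=world(n); z=W[...,2]; g=im.max(-1); sat=np.ptp(im.astype(int),axis=-1)
    m=(np.linalg.norm(W[...,:2]-[.5702,-.2308],axis=-1)<.095)&(z<.04)&(z>-.003)&(sat<30)&(g>110)
    p=W[m]; r=cv2.minAreaRect((p[:,:2]*1000).astype(np.float32)); print(n,'tray',len(p),np.round(r[0],1),np.round(r[1],1),round(r[2],1))
    G=s['tool_pos']+.155*s['eef_rot'][:,2]; L=(W-G)@s['eef_rot']
    m=(abs(L[...,0])<.023)&(abs(L[...,1])<.08)&(abs(L[...,2])<.03); p=L[m]
    if len(p)>5: print('pack in tool: y',np.percentile(p[:,1],[1,99])*1000,'zmed top',[ (round(a*1000),round(np.median(p[abs(p[:,1]-a)<.006,2])*1000,1)) for a in(-.045,-.03,-.02,.02,.03,.045) if (abs(p[:,1]-a)<.006).any()])
```

```text
12.85 [ 0.56935304 -0.22857964  0.30164131]
wrist tray 5581 [ 564.  -226.7] [113.6 116.2] 77.2
pack in tool: y [-54.16261974  39.04257225] zmed top [(-45, np.float64(-0.8)), (-30, np.float64(-1.7)), (-20, np.float64(-5.6)), (20, np.float64(-5.8)), (30, np.float64(-5.6)), (45, np.float64(-5.6))]
side tray 1267 [ 569.8 -230.6] [110.3 132.3] 77.3
pack in tool: y [-55.33764399  33.64848884] zmed top [(-45, np.float64(-0.5)), (-30, np.float64(-1.3)), (-20, np.float64(-5.7)), (20, np.float64(-6.3)), (30, np.float64(-5.7)), (45, np.float64(18.4))]
```

View pics/w7.png

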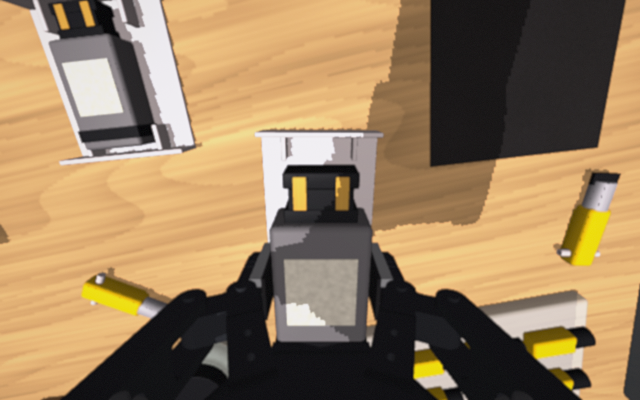

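Pack (320,270) is held centred and level: tongue end 54–55 mm from the grasp axis, top 6 mm above the grasp point. The empty tray lies below it at (320,180), and the full tray at (110,80) is undisturbed. Now I'll lower it.

Run:
```python
from h import *
for z in(.075,.04,.029): p,R=pose([.5700,-.2307,z],77.3,0); go(p,R)
```

```text
tcp [ 0.57  -0.231  0.23 ] t [-0.06  0.05  2.39] w [-0.1   0.01  0.02]
 tcp [ 0.57  -0.231  0.195] t [-0.06  0.07  3.56] w [-0.1   0.01  0.02]
 tcp [ 0.57  -0.231  0.184] t [-0.06  0.07  3.93] w [-0.1   0.01  0.02]
```

Call:
send_rows([
  {"tx":-0.05,"ty":0.05,"tz":1.2,"wx":-0.1,"wy":0,"wz":0,"hand":1},
  {"tx":-0.05,"ty":0.05,"tz":2.0,"wx":-0.1,"wy":0,"wz":0,"hand":1},
  {"tx":-0.05,"ty":0.05,"tz":2.0,"wx":-0.1,"wy":0,"wz":0,"hand":1},
  {"tx":-0.05,"ty":0.05,"tz":2.0,"wx":-0.1,"wy":0,"wz":0,"hand":1},
  {"tx":-0.05,"ty":0.05,"tz":2.0,"wx":-0.1,"wy":0,"wz":0,"hand":1},
])

```text
t: 13.4
tool_pos: [0.5708, -0.2313, 0.2435]
eef_rot: [[0.219, 0.976, 0.001], [0.976, -0.219, -0.002], [-0.002, 0.002, -1.0]]
wrist_force: [0.8, -0.8, -2.2]
width: 0.0489
```

Run:
```python
from h import *
s=monitor.observe(); print(s['t'],s['tool_pos'],s['wrist_force'],s['width'],s['eef_rot'][:,2])
for z in(.035,.029): p,R=pose([.5700,-.2307,z],77.3,0); go(p,R)
```

```text
13.4 [ 0.57081802 -0.23133167  0.24350755] [ 0.76000014 -0.77656259 -2.15089703] 0.04891910072814863 [ 0.00147342 -0.00197057 -0.99999697]
 tcp [ 0.57  -0.231  0.19 ] t [ 0.02 -0.03  1.78] w [0.02 0.02 0.01]
 tcp [ 0.57  -0.231  0.184] t [ 0.02 -0.03  1.98] w [0.02 0.02 0.01]
```

Call:
send_rows([
  {"tx":0.02,"ty":-0.02,"tz":0.7,"wx":0,"wy":0,"wz":0,"hand":1},
  {"tx":0.02,"ty":-0.02,"tz":1.2,"wx":0,"wy":0,"wz":0,"hand":1},
  {"tx":0.02,"ty":-0.02,"tz":1.6,"wx":0,"wy":0,"wz":0,"hand":1},
  {"tx":0.02,"ty":-0.02,"tz":1.8,"wx":0,"wy":0,"wz":0,"hand":1},
  {"tx":0.02,"ty":-0.02,"tz":1.8,"wx":0,"wy":0,"wz":0,"hand":1},
])

```text
t: 13.9
tool_pos: [0.5696, -0.2308, 0.1872]
eef_rot: [[0.219, 0.976, -0.001], [0.976, -0.219, -0.001], [-0.001, -0.001, -1.0]]
wrist_force: [-0.1, -0.2, -1.1]
width: 0.0492
```

Call:
send_rows([
  {"tx":0,"ty":0,"tz":0.1,"wx":0,"wy":0,"wz":0,"hand":1},
  {"tx":0,"ty":0,"tz":0.17,"wx":0,"wy":0,"wz":0,"hand":1},
  {"tx":0,"ty":0,"tz":0.17,"wx":0,"wy":0,"wz":0,"hand":1},
])

```text
t: 14.2
tool_pos: [0.57, -0.231, 0.1837]
eef_rot: [[0.219, 0.976, 0.0], [0.976, -0.219, -0.002], [-0.002, 0.001, -1.0]]
wrist_force: [-3.4, 0.9, 5.9]
width: 0.0487
```

Contact came at the expected height, so the pack is on the tray floor. I'll release and lift away.

Call:
send_rows([
  {"tx":0,"ty":0,"tz":0,"wx":0,"wy":0,"wz":0,"hand":-1},
  {"tx":0,"ty":0,"tz":0,"wx":0,"wy":0,"wz":0,"hand":-1},
  {"tx":0,"ty":0,"tz":0,"wx":0,"wy":0,"wz":0,"hand":-1},
  {"tx":0,"ty":0,"tz":0,"wx":0,"wy":0,"wz":0,"hand":-1},
  {"tx":0,"ty":0,"tz":0,"wx":0,"wy":0,"wz":0,"hand":-1},
  {"tx":0,"ty":0,"tz":-1.0,"wx":0,"wy":0,"wz":0,"hand":-1},
  {"tx":0,"ty":0,"tz":-2.5,"wx":0,"wy":0,"wz":0,"hand":-1},
  {"tx":0,"ty":0,"tz":-4,"wx":0,"wy":0,"wz":0,"hand":-1},
  {"tx":0,"ty":0,"tz":-5,"wx":0,"wy":0,"wz":0,"hand":-1},
  {"tx":0,"ty":0,"tz":-5,"wx":0,"wy":0,"wz":0,"hand":-1},
])

```text
t: 15.2
tool_pos: [0.5709, -0.2309, 0.3375]
eef_rot: [[0.22, 0.976, 0.006], [0.976, -0.22, -0.004], [-0.002, 0.007, -1.0]]
wrist_force: [0.2, 0.1, 0.6]
width: 0.0851
```

Run:
```python
from h import *
im,d,s=snap('wrist'); print(s['t'],s['tool_pos'],s['width'],s['wrist_force']); save(im,'w8.png'); R=s['eef_rot']
im,W=world('wrist'); L=(W-[.5698,-.2306,0])@np.stack([R[:,1],R[:,0],-R[:,2]],1)
m=(abs(L[...,0])<.06)&(abs(L[...,1])<.028)&(L[...,2]>.028)&(L[...,2]<.045); p=L[m]
print('x',np.percentile(p[:,0],[1,99]),'y',np.percentile(p[:,1],[1,99]))
r=cv2.minAreaRect((p[:,:2]*1000).astype(np.float32)); print(r)
q=p[(abs(p[:,0]-.01)<.035)]; a=np.linalg.lstsq(np.c_[q[:,:2],np.ones(len(q))],q[:,2],rcond=None)[0]; print('tilt',np.degrees(a[:2]),'top z',np.median(q[:,2]))
```

```text
15.2 [ 0.57086597 -0.23094061  0.33753478] 0.08512821778286381 [0.21021383 0.10323383 0.56534704]
x [-0.0523361   0.05417003] y [-0.02391574  0.02449257]
((1.3663787841796875, 0.22835350036621094), (109.42229461669922, 50.09870910644531), 0.030901944264769554)
tilt [-0.37099967  0.14729425] top z 0.03431570152685799
```

View pics/w8.png

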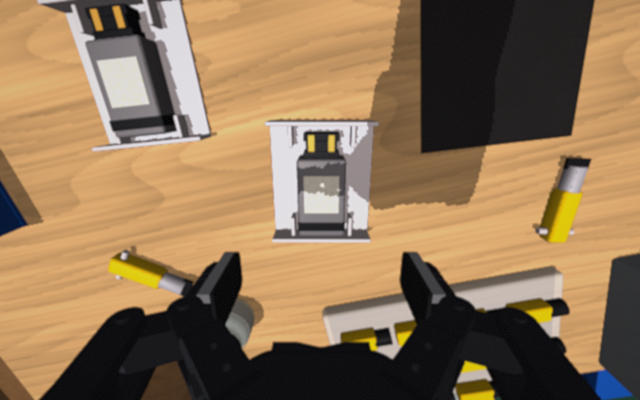

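The pack lies flat between the ribs and end walls at (322,185): 1.4 mm off centre, top at z 34 mm, tilt under 0.4°. The other pack is still in its tray at (122,75). The gripper is open and well clear, so I'll hand in.

```bash
python3 -c "
from h import *
print(arm.hand_in())"
```

```text
the job is handed in; nothing more can be done
None
```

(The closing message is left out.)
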